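# Turn a face-down book over against the book rest

### The arm

A 7-joint arm with a two-finger parallel gripper is mounted at the origin on the work surface. World frame = base frame: x ahead of the robot, y to its left, z up, the work surface at z = 0. Lengths are in m, angles in rad, forces in N, time in s.
With the tool pointing down it reaches from about 0.4 to 0.9 m from the base axis. Payload 5.6 kg.
Tool frame: the origin (TCP) lies midway between the tips of the shut fingers; the grasp point (between the pads) lies 19 mm behind it; z points along the fingers, y is the line along which they close (so a half turn about z gives the same grasp; the last joint's range is limited). The gripper opens to 92 mm and grips with 3 to 60 N. Pads are 20 mm wide; open, the fingers measure 128 mm over their backs; the gripper's body (75 mm by 189 mm) begins 69 mm behind the grasp point.
Start: joints at [-1.194, 0.468, -0.012, 1.603, 0.006, 1.071, -0.056], TCP at [0.265, 0.594, 0.215] pointing down, gripper open.
Joint ranges: [-2.53, 2.53], [-0.31, 2.02], [-1.57, 1.55], [0.28, 2.44], [-1.29, 4.43], [0.15, 1.84], [-2.92, 2.92]. Speed limits (rad/s): [2.57, 2.57, 3.14, 3.14, 3.14, 3.14, 3.14].

### API

Orientations are given as a 3x3 rotation matrix whose columns are the frame's x, y, z axes.
In Python, from station import env, effector, solver, viewer, workorder, search_frame, tip_of gives the robot as it stands. Calls block until the motion is done:
- env.reach(position, orientation): joint-space move of the TCP to a pose.
- env.movel(position, frame=None, rate=0.15): straight line of the TCP; frame=None keeps the orientation; rate is the mean speed in m/s.
- env.goto_joints(angles): joint-space move.
- effector.release() and effector.grasp(squeeze=None): open the fingers fully, or close them until they stop; squeeze is the grip in N (None keeps the last).
- env.pause(seconds).
- solver.inverse_kinematics(position, orientation): joint angles nearest the present ones, or None.
- env.sense(): the state.
- viewer.read_camera(name): name is "side" or "top"; returns (picture, depth): 480x640x3 uint8, red, green, blue; 480x640 float32, m along the optical axis (not along the pixel's ray), 0 where there is no reading.
- viewer.camera_info(name): a dict with "intrinsics" (3x3 intrinsics, pixels), "eye" and "rotation" of the camera in the world. Camera axes: x right, y up, looking along -z (the intrinsics and any distortion apply to the point x, -y, -z); pixel columns grow to the right and rows downward; lengths in m; the calibration is good to about 2 mm. A picture is of the moment at which its call begins. camera_info takes no time and is no camera call.
A pose or a line that the arm cannot do raises env.PlanningError and nothing moves.
- workorder.finish_job(): hands the job in; it is judged then, once.
Trained networks look in the newest picture that a camera, given by its name, has taken for a name from the list of things; names that differ only in an ending like _2 or _b are one class to them, and where a whole thing is asked for, a point or a joint stands for the part that bears it (a point fixed in the world has none). Each returns a list of dicts, best first, with "score" (0 to 1); they miss things now and then, are a little off and sometimes report something else, mostly with a low value. They report only what shows in the picture. A call takes as long as a camera call. They do not tell look-alikes from the thing itself.
- search_frame(camera, name): "at" ([x, y, z] in m, in world coordinates, good to about 4 mm: the middle of the surface that is visible of it).
- tip_of(camera, name): "at" ([x, y, z] in m, in world coordinates, good to about 4 mm: a listed point, or the origin of a listed thing).
The state is a dict: "t": time; "joint_positions": joint angles; "joint_velocities": joint speeds; "tau": joint torques, N m; "ee_pos": TCP position; "tcp_rot": TCP orientation; "wrist_force": force on the tool from outside, world axes, zero at the start; "moment": the same for the moment, N m; "gripper_width": finger opening in m; "grasp_force": force on a finger pad.
Only numpy, scipy, OpenCV 4.12 (cv2) and the standard library are available. Lean on these libraries where they do the work, as an engineer would, in place of code of your own. Each camera call takes 0.05 s, during which the arm holds its last target. There are 200 camera calls.

### The job

The small red book lies on its face in front of the sloping wooden book rest. Push it up against the rest until it tips up and stands leaning flat on the sloping board, press it there firmly but not hard, then bring it over past upright and lay it down gently, without letting it slam, so that it lies front cover up on the desk in front of the rest and roughly square to it. Leave the other things on the desk where they are.

Things in the scene. Friction and masses are not known exactly. Their poses are not given: they have to be found in the camera images.
- book_center (a point): centre of the red hardback book, half-way through its thickness. The book is a rigid slab 120 mm (own x) by 100 mm (own y) by 12 mm (own z), 0.14 to 0.27 kg, too large to grip flat. Friction on desk and fingers about 0.5 to 0.7.
- book: the same book: origin at the centre of its front cover (cream panel, brass disc), which is underneath at the start. Own z then points up, out of the plain red back cover; own x runs from its near edge towards the rest, within 0.2 rad; spine on its -y side. Let fall from upright it swings at 15 rad/s, from 45 degrees at 13; over 12 is slamming, so lower it on a finger to below 30 degrees.
- rest: book rest clamped to the desk: a pale slippery (friction 0.2 to 0.3) board, 170 mm wide, 80 mm long up its slope, 10 mm thick, rising at 53 degrees away from the book. Origin on the desk at the middle of the board's foot with the board set fully forward; own x level, away from the book (the way to push), own y along the foot, own z up. Props and brass bar reach 97 mm behind it, 54 mm high.
- foot (a point): the rest's origin again. The board is set 0 to 20 mm further back (+x) than this, differently each time: feel for it. Push the book's near edge level; its far edge rides up the board (up to 10 N) until the book lies flat on it at 53 degrees, lower edge at the board's foot, and then resists rigidly. 6 N between book and board is a firm press, over 25 N too hard, and arriving fast overshoots that. Let go, it stays leaning.
- board_top (a point): middle of the board's upper edge with the board fully forward (really 0 to 20 mm further back): 64 mm above the desk, 48 mm behind the foot. The leaning book reaches 32 mm higher (its top edge 96 to 103 mm above the desk) and can be taken there from above, one finger on each side.
- mug: white mug, 76 mm wide, 90 mm high, origin at its underside, bystander
- pen_pot: brass pen pot, 72 mm wide, 100 mm high, origin at its underside, bystander
- candle: cream candle on a brass foot, 76 mm wide, 74 mm high, origin at its underside, bystander
- paperweight: green glass paperweight, 68 mm wide, 35 mm high, origin at its underside, bystander
- case: dark blue spectacle case, 60 by 150 by 34 mm, origin at its underside, bystander
- notebook: dark hardback notebook, 150 by 110 by 16 mm, origin at its underside, bystander
Not all that is in view belongs to the job. There is more than one size of the book; the job needs the middle-sized.

How it is judged:
On the way, in this order (a step that is already met when the one before it is completed fails the run):
1. the book is tipped up flat against the sloping board (within 5 degrees) and pressed on it with at least 6 N for 0.2 s (angle between book's own z axis and vertical between 0.84 and 1.01 rad and contact force between book and rest above 6 N), for 0.2 s.
2. the book is brought over past upright, towards its front cover up (angle between book's own z axis and vertical above 1.75 rad).
At the end, for the whole second after the job is handed in: the book lies flat on the desk, front cover up (within 5 degrees), still, its centre 30 to 170 mm in front of the foot of the rest and within 60 mm of the rest's middle line, square to the rest within 15 degrees (angle between book's own z axis and vertical above 3.05 rad and height (world z) of book_center below 0.01 m and x of book_center in the frame of rest between -0.17 and -0.03 m and y of book_center in the frame of rest between -0.06 and 0.06 m and angle between the x axis of book and the x axis of rest, either way round below 0.26 rad and linear speed of book below 0.02 m/s and angular speed of book below 0.2 rad/s); the robot touches nothing.
It fails at once if more than 25 N between the book and the rest (contact force between book and rest above 25 N).
It fails at once if the book slams: it swings faster than 12 rad/s (angular speed of book above 12 rad/s).
It fails at once if a bystander is shifted by more than 15 mm (distance of any of mug, pen_pot, candle, paperweight, case, notebook from where it was at the start of the episode above 0.015 m).
It also fails if it takes over 72 s, if anything falls off the work surface, if the arm or the gripper's body presses on something with over 40 N, if the wrist force passes 120 N, or if a joint passes its speed limit or range.

## Working session

There is one attempt and no reset: what is moved stays moved. The work goes in short steps, each a Python script; the robot and the scene stay as the last script left them, time stands still between calls to the robot, and variables do not carry over. Pictures are saved under pics/ and viewed, at most 10 in all, crops included, and the job is handed in when it is done.

```bash
ls; mkdir -p pics
python3 - <<'E'
from station import *
import cv2, numpy as np
for c in ("top","side"):
    p,d=viewer.read_camera(c); cv2.imwrite(f"pics/{c}0.png",p[:,:,::-1]); np.save(f"pics/{c}0.npy",d)
    i=viewer.camera_info(c); print(c,i)
    for n in ("book","book_center","rest","foot","board_top"):
        print(n,"T",[(np.round(r["at"],3).tolist(),round(r["score"],2)) for r in tip_of(c,n)])
    for n in ("book","mug","pen_pot","candle","paperweight","case","notebook"):
        print(n,"S",[(np.round(r["at"],3).tolist(),round(r["score"],2)) for r in search_frame(c,n)])
print(env.sense())
E
```

```text
pics
top {'intrinsics': array([[457.72874403,   0.        , 320.41850243],
       [  0.        , 457.72874403, 240.90878365],
       [  0.        ,   0.        ,   1.        ]]), 'eye': array([ 4.32010378e-01, -7.38912059e-04,  1.22512453e+00]), 'rotation': array([[-0.0129755 ,  0.99716795, -0.07407912],
       [-0.99988935, -0.01347849, -0.00629401],
       [-0.00727466,  0.07398926,  0.99723251]])}
book T [([0.504, 0.04, -0.003], 0.93), ([0.327, -0.143, -0.001], 0.75), ([0.513, 0.191, 0.004], 0.68), ([0.384, -0.375, -0.002], 0.53)]
book_center T [([0.513, 0.194, 0.006], 0.89), ([0.323, -0.146, 0.01], 0.72)]
rest T [([0.591, 0.003, -0.004], 0.76)]
foot T [([0.588, 0.008, 0.002], 0.64)]
board_top T [([0.633, -0.001, 0.066], 0.63)]
book S [([0.505, 0.034, 0.016], 0.97), ([0.515, 0.189, 0.013], 0.81), ([0.329, -0.142, 0.013], 0.59)]
mug S [([0.601, -0.352, 0.043], 0.88)]
pen_pot S [([0.496, 0.371, 0.056], 0.73)]
candle S [([0.63, 0.35, 0.064], 0.58), ([0.636, -0.003, 0.03], 0.41)]
paperweight S [([0.78, 0.051, 0.025], 0.66)]
case S [([0.389, -0.372, 0.034], 0.82)]
notebook S [([0.294, 
[... 1372 characters left out ...]
ay([ 8.83918003e-04, -1.33564155e-03,  3.49248314e-05,  2.13044641e-03,
        2.75794040e-04, -9.56495061e-04, -4.55943404e-04]), 'tau': array([-3.42012509e-04, -5.20426404e+01, -1.32596836e-02, -2.44042110e+01,
       -5.68273163e-02,  1.14983742e-02,  2.46659039e-05]), 'ee_pos': array([0.26495192, 0.59356084, 0.21458657]), 'tcp_rot': array([[-9.13125295e-01,  4.07679035e-01,  1.15710827e-05],
       [ 4.07679035e-01,  9.13125293e-01,  5.19705763e-05],
       [ 1.06214661e-05,  5.21729356e-05, -9.99999999e-01]]), 'wrist_force': array([ 0.20847824,  1.03364753, -1.16224223]), 'moment': array([-0.02261327,  0.03150763,  0.00308436]), 'grasp_force': 0.0, 'gripper_width': 0.09189117292610602}
```

View pics/top0.png

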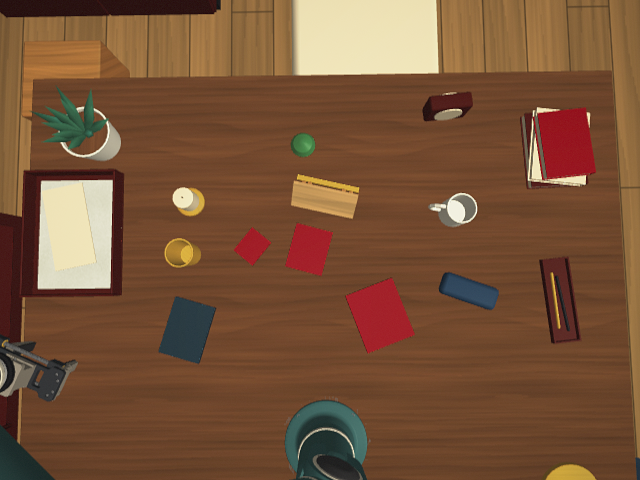

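View pics/side0.png

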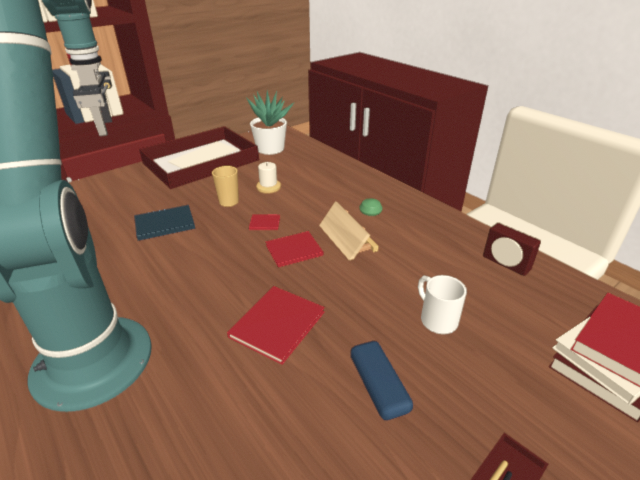

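The top view shows red books at (252,246) small, (309,250) middle and (380,315) large, and the stack at (565,143). The middle one in front of the rest (325,197) is my choice. Next I'll measure it and take a close crop.

```bash
cat > h.py <<'E'
from station import *
import numpy as np, cv2
def cloud(c,d,info=None):
    i=viewer.camera_info(c);K=i["intrinsics"]
    v,u=np.mgrid[0:480,0:640]
    p=np.stack([(u-K[0,2])/K[0,0]*d,-(v-K[1,2])/K[1,1]*d,-d],-1)
    return p@i["rotation"].T+i["eye"]
E
python3 - <<'E'
from h import *
for c in ("top","side"):
    im=cv2.imread(f"pics/{c}0.png");P=cloud(c,np.load(f"pics/{c}0.npy"))
    hsv=cv2.cvtColor(im,cv2.COLOR_BGR2HSV)
    red=(((hsv[...,0]<6)|(hsv[...,0]>172))&(hsv[...,1]>190)&(hsv[...,2]>110)).astype(np.uint8)
    n,l,s,ce=cv2.connectedComponentsWithStats(red)
    for k in range(1,n):
        if s[k,4]<150: continue
        q=P[l==k]; z=np.median(q[:,2]); q=q[abs(q[:,2]-z)<.006]
        if abs(z)>.05: continue
        r=cv2.minAreaRect((q[:,:2]*1000).astype(np.float32)); print(c,ce[k].round(),"z",z.round(4),r,cv2.boxPoints(r).round(0).tolist())
    # board: points with z .01-.07 near rest
    m=(P[...,0]>.55)&(P[...,0]<.75)&(abs(P[...,1])<.13)&(P[...,2]>.015)&(P[...,2]<.06)
    q=P[m]; 
    best=None;rng=np.random.default_rng(0)
    for _ in range(400):
        a=q[rng.choice(len(q),3,False)];nn=np.cross(a[1]-a[0],a[2]-a[0]);L=np.linalg.norm(nn)
        if L<1e-6: continue
        nn/=L; 
        if nn[2]<0: nn=-nn
        if not .5<nn[2]<.75: continue
        ok=abs((q-a[0])@nn)<.002
        if best is None or ok.sum()>best.sum(): best=ok
    b=q[best]; m0=b.mean(0);U,S,V=np.linalg.svd(b-m0,full_matrices=False);nn=V[2]*np.sign(V[2][2])
    hx=-nn[:2]/np.linalg.norm(nn[:2]); 
    s_=m0[2]*nn[2]/np.linalg.norm(nn[:2])
    foot=m0[:2]-hx*s_
    print(c,"board n",nn.round(3),"slope",np.degrees(np.arccos(nn[2])),"yaw",np.arctan2(hx[1],hx[0]),"mean",m0.round(4),"foot line pt",foot.round(4),len(b), "yrange",np.percentile((b-m0)[:,:2]@[-hx[1],hx[0]],[1,99]))
im=cv2.imread("pics/top0.png")[170:290,220:420];cv2.imwrite("pics/crop.png",cv2.resize(im,None,fx=4,fy=4,interpolation=cv2.INTER_CUBIC))
E
```

```text
top [309. 249.] z 0.0122 ((501.8585205078125, 38.37874221801758), (98.42613220214844, 118.5417709350586), 74.37793731689453) [[432.0, 7.0], [546.0, -25.0], [572.0, 70.0], [458.0, 102.0]]
top [252. 246.] z 0.0082 ((512.0369873046875, 189.70779418945312), (65.70240783691406, 77.88582611083984), 50.52427291870117) [[461.0, 189.0], [521.0, 140.0], [563.0, 190.0], [503.0, 240.0]]
top [379. 315.] z 0.0161 ((326.6817626953125, -144.83819580078125), (158.46234130859375, 132.09129333496094), 20.618961334228516) [[229.0, -111.0], [276.0, -235.0], [424.0, -179.0], [378.0, -55.0]]
top board n [-0.774  0.178  0.608] slope 52.555552193496766 yaw -0.22571620064534856 mean [ 0.6309 -0.005   0.038 ] foot line pt [0.6026 0.0015] 811 yrange [-0.08168474  0.08507774]
side board n [-0.775  0.186  0.604] slope 52.809378400806395 yaw -0.23570973517302715 mean [ 0.6276 -0.0078  0.0378] foot line pt [ 0.5998 -0.0011] 796 yrange [-0.08012992  0.08867217]
```

View pics/crop.png

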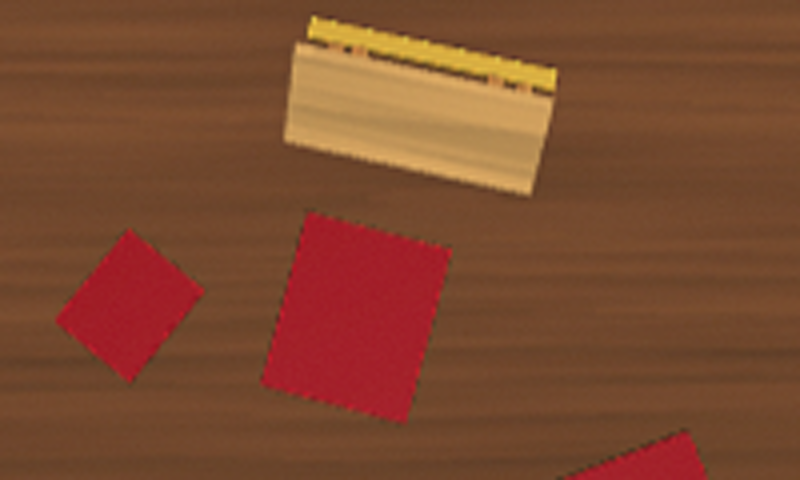

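The crop confirms the middle book at (355,318), square in front of the board. The small one is at (130,305). By my measurement it is 118x98 mm, 12 mm thick, and 0.04 rad off the rest. Now I'll check reachability of the plan: push, sweep upright, grip, tilt over.

```bash
cat >> h.py <<'E'
YAW=-0.23; O=np.array([0.590,0.005,0])
AX=np.array([np.cos(YAW),np.sin(YAW),0]);AY=np.array([-AX[1],AX[0],0]);AZ=np.array([0,0,1.])
def W(x,y,z): return O+AX*x+AY*y+AZ*z
def ori(y,z):
    y=y/np.linalg.norm(y);z=z/np.linalg.norm(z);return np.stack([np.cross(y,z),y,z],1)
def push_ori(s=1): return ori(s*AY,-AZ)
def grip_ori(t,s=1):   # t>0: fingers point away from robot (t=0 straight down)
    z=-AZ*np.cos(t)+AX*np.sin(t); y=AX*np.cos(t)+AZ*np.sin(t); return ori(s*y,z)
E
python3 - <<'E'
from h import *
ik=solver.inverse_kinematics
f=lambda q: None if q is None else np.round(q,2).tolist()
for s in (1,-1):
    print("push",s,f(ik(W(-.17,.013,.004),push_ori(s))),f(ik(W(.0,.013,.004),push_ori(s))))
    for x,z in((.06,.2),(.06,.07),(0,.09)): print("grip",s,x,z,f(ik(W(x,.013,z),grip_ori(0,s))))
    for t in (20,30,40,50,60,70):
        for x,z in((-.12,.06),(-.09,.08)): print("tilt",s,t,x,f(ik(W(x,.013,z),grip_ori(np.radians(t),s))))
# bar / props heights
P=cloud("top",np.load("pics/top0.npy"));q=P.reshape(-1,3)-O;X=q@AX;Y=q@AY
for a in np.arange(0,.13,.01):
    m=(X>a)&(X<a+.01)&(abs(Y)<.07); print(round(a,2),np.percentile(q[m,2],[5,50,95]).round(3))
E
```

```text
push 1 [-0.29, 0.48, 0.09, 2.25, -0.11, 0.41, 1.23] [-0.2, 0.66, 0.15, 1.87, -0.15, 0.62, 1.38]
grip 1 0.06 0.2 [-0.5, 0.54, 0.63, 1.65, -0.35, 1.07, -0.0]
grip 1 0.06 0.07 [-0.47, 0.7, 0.59, 1.73, -0.49, 0.87, 0.11]
grip 1 0 0.09 [-0.5, 0.57, 0.55, 1.87, -0.4, 0.81, 0.03]
tilt 1 20 -0.12 [-0.46, 0.34, 0.2, 2.38, 0.69, 0.16, -1.17]
tilt 1 20 -0.09 [-0.62, 0.34, 0.43, 2.32, 0.08, 0.2, -0.53]
tilt 1 30 -0.12 None
tilt 1 30 -0.09 [0.64, 0.63, -1.1, 2.36, 1.72, 0.78, -2.0]
tilt 1 40 -0.12 None
tilt 1 40 -0.09 None
tilt 1 50 -0.12 None
tilt 1 50 -0.09 None
tilt 1 60 -0.12 None
tilt 1 60 -0.09 None
tilt 1 70 -0.12 None
tilt 1 70 -0.09 None
push -1 [-0.68, 0.54, 0.57, 2.28, -0.65, 0.48, -1.39] [-0.5, 0.72, 0.55, 1.89, -0.57, 0.69, -1.4]
grip -1 0.06 0.2 [-0.05, 0.48, -0.0, 1.61, 0.0, 1.05, 2.85]
grip -1 0.06 0.07 [0.04, 0.64, -0.13, 1.69, 0.11, 0.82, 2.77]
grip -1 0 0.09 [-0.01, 0.53, -0.1, 1.83, 0.07, 0.78, 2.76]
tilt -1 20 -0.12 [-0.37, 0.33, 0.1, 2.37, 0.82, 0.19, 1.84]
tilt -1 20 -0.09 [-0.28, 0.32, 0.04, 2.3, 0.62, 0.25, 2.09]
tilt -1 30 -0.12 None
tilt -1 30 -0.09 [-0.56, 0.33, 0.28, 2.43, 1.89, 0.18, 0.74]
tilt -1 40 -0.12 None
tilt -1 40 -0.09 None
tilt -1 50 -0.12 None
tilt -1 50 -0.09 None
tilt -1 60 -0.12 None
tilt -1 60 -0.09 None
tilt -1 70 -0.12 None
tilt -1 70 -0.09 None
0.0 [-0.004 -0.     0.004]
0.01 [-0.003  0.003  0.01 ]
0.02 [0.009 0.015 0.023]
0.03 [0.021 0.028 0.036]
0.04 [0.035 0.042 0.049]
0.05 [0.048 0.055 0.063]
0.06 [0.057 0.062 0.066]
0.07 [0.013 0.054 0.057]
0.08 [-0.002  0.014  0.019]
0.09 [0.013 0.016 0.021]
0.1 [-0.004  0.     0.004]
0.11 [-0.004  0.     0.004]
0.12 [-0.004 -0.     0.005]
```

```bash
cat > push.py <<'E'
from h import *
effector.grasp(5)
R=push_ori(1)
env.reach(W(-.19,.013,.18),R); env.movel(W(-.19,.013,.0045),R,rate=.1); env.pause(.3)
b=np.mean([env.sense()["wrist_force"] for _ in range(3)],0)
print("t",env.sense()["t"],"base",b,env.sense()["ee_pos"])
x=-.19;log=[]
F=lambda:-(env.sense()["wrist_force"]-b)@AX
while x<.01:
    fast=x<-.035
    x+=.005 if fast else .001
    env.movel(W(x,.013,.0045),R,rate=.035 if fast else .012)
    f=F(); p=(env.sense()["ee_pos"]-O)@AX; log.append((round(x,3),round(float(p),4),round(float(f),1)))
    if abs(f)>11.5: break
env.pause(.4)
s=env.sense(); print(log); print("end",F(),s["wrist_force"]-b,"t",s["t"],s["ee_pos"])
np.save("base.npy",b)
p,d=viewer.read_camera("side");cv2.imwrite("pics/s1.png",p[:,:,::-1]);np.save("pics/s1.npy",d)
E
python3 push.py
```

```text
t 6.8417 base [ 0.48989906 -0.51245553  0.46086854] [0.4081261  0.06104192 0.00468827]
[(-0.185, -0.1846, 1.1), (-0.18, -0.1797, 1.2), (-0.175, -0.1747, 0.3), (-0.17, -0.1697, 0.2), (-0.165, -0.1647, 1.1), (-0.16, -0.1596, -0.4), (-0.155, -0.1545, 1.2), (-0.15, -0.1494, 0.9), (-0.145, -0.1444, 0.9), (-0.14, -0.1394, 0.3), (-0.135, -0.1344, 0.1), (-0.13, -0.1294, 1.2), (-0.125, -0.1244, 2.0), (-0.12, -0.1194, 0.8), (-0.115, -0.1163, 6.2), (-0.11, -0.111, 4.5), (-0.105, -0.1046, 4.0), (-0.1, -0.099, 2.1), (-0.095, -0.0942, 1.1), (-0.09, -0.0894, 1.5), (-0.085, -0.0843, 2.0), (-0.08, -0.0793, 1.6), (-0.075, -0.0743, 1.8), (-0.07, -0.0694, 1.0), (-0.065, -0.0644, 1.3), (-0.06, -0.0594, 1.5), (-0.055, -0.0542, 0.1), (-0.05, -0.0494, 0.9), (-0.045, -0.0445, 1.2), (-0.04, -0.0395, 0.7), (-0.035, -0.0345, 1.0), (-0.034, -0.0341, 1.8), (-0.033, -0.0332, 2.5), (-0.032, -0.0319, 2.3), (-0.031, -0.0308, 1.3), (-0.03, -0.0298, 1.9), (-0.029, -0.0289, 0.8), (-0.028, -0.0279, 1.8), (-0.027, -0.0269, 1.1), (-0.026, -0.0259, 1.2), (-0.025, -0.0249, 1.8), (-0.024, -0.0239, 1.1), (-0.023, -0.0229, 2.1), (-0.022, -0.0219, 2.0), (-0.021, -0.0209, 1.3), (-0.02, -0.0199, 1.7), (-0.019, -0.0189, 2.1), (-0.018, -0.0179, 1.9), (-0.017, -0.0169, 2.4), (-0.016, -0.0159, 1.8), (-0.015, -0.0149, 1.6), (-0.014, -0.0139, 1.4), (-0.013, -0.0129, 2.4), (-0.012, -0.0119, 1.9), (-0.011, -0.0109, 2.1), (-0.01, -0.0099, 1.6), (-0.009, -0.0088, 2.3), (-0.008, -0.0079, 2.0), (-0.007, -0.007, 2.1), (-0.006, -0.0067, 4.0), (-0.005, -0.0065, 6.8), (-0.004, -0.0064, 7.9), (-0.003, -0.0063, 10.3), (-0.002, -0.0062, 13.5)]
end 12.295132416458907 [-12.07545163   2.35843846   6.59237847] t 24.5333 [0.58690401 0.01905446 0.00398479]
```

Run:
```python
from h import *
R=push_ori(1);b=np.load("base.npy")
env.movel(W(-.001,.013,.0045),R,rate=.01); env.pause(.5)
print(env.sense()["wrist_force"]-b)
p,d=viewer.read_camera("side");cv2.imwrite("pics/s1.png",cv2.resize(p[180:290,250:420,::-1],None,fx=4,fy=4))
P=cloud("side",d);q=P[180:300,250:420].reshape(-1,3);im=cv2.cvtColor(p,cv2.COLOR_RGB2HSV)[180:300,250:420].reshape(-1,3)
m=((im[:,0]<6)|(im[:,0]>172))&(im[:,1]>190)&(im[:,2]>60)
r=q[m]-O;X,Y,Z=r@AX,r@AY,r[:,2];k=(X>-.05)&(X<.12)&(Z>.01)&(abs(Y)<.09)
Q=np.stack([X,Y,Z],1)[k];n=np.linalg.svd(Q-Q.mean(0),full_matrices=False)[2][2];print("normal",n,len(Q),"ranges",np.percentile(Q,[1,99],axis=0))
print(env.sense()["t"])
```

```text
[-14.47824407   3.4860801    8.5380572 ]<stdin>:9: RuntimeWarning: Mean of empty slice.
  ret = um.true_divide(
Traceback (most recent call last):
IndexError: index 2 is out of bounds for axis 0 with size 0
```

View pics/s1.png

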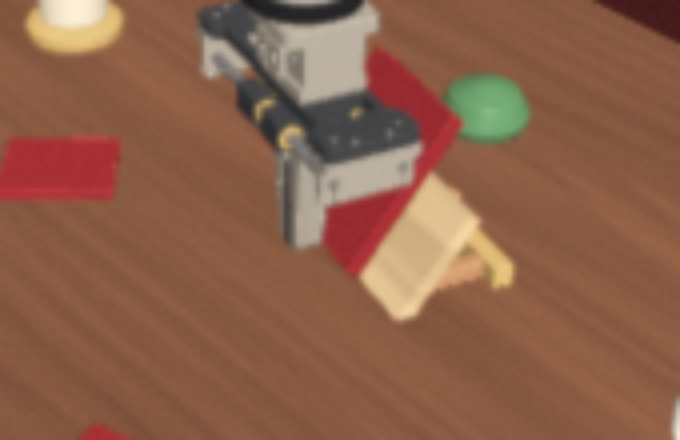

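The crop shows the book leaning flat on the board at about (390,160), and the force is about 15 N. I'll retract and sweep it from behind.

```bash
cat > sweep.py <<'E'
from h import *
R=push_ori(1)
env.movel(W(-.045,.013,.006),R,rate=.08); env.movel(W(-.045,.013,.22),R,rate=.2)
effector.release()
G=grip_ori(0,1)
env.reach(W(.064,.013,.22),G); env.movel(W(.064,.013,.14),G,rate=.15); env.movel(W(.064,.013,.077),G,rate=.06); env.pause(.2)
s=env.sense();b=s["wrist_force"];print(s["t"],b,(s["ee_pos"]-O)@np.stack([AX,AY,AZ],1)); log=[]
for x in np.arange(.060,-.0121,-.004):
    env.movel(W(x,.013,.077),G,rate=.035); f=env.sense()["wrist_force"]-b; log.append((round(x,3),(f@AX).round(1),f[2].round(1)))
    if np.linalg.norm(f)>8: break
print(log,env.sense()["t"])
p,d=viewer.read_camera("side");cv2.imwrite("pics/s2.png",cv2.resize(p[150:290,250:450,::-1],None,fx=4,fy=4))
for t in (5,10,15,20):
  for x in(-.02,-.05,-.08): q=solver.inverse_kinematics(W(x,.013,.07),grip_ori(np.radians(t))); print(t,x,None if q is None else q.round(2))
E
python3 sweep.py
```

```text
31.9833 [0.81765567 0.0080129  0.48290094] [0.06420562 0.01308558 0.07737166]
[(np.float64(0.06), np.float64(-0.4), np.float64(-0.1)), (np.float64(0.056), np.float64(-0.8), np.float64(-1.2)), (np.float64(0.052), np.float64(-0.6), np.float64(-0.3)), (np.float64(0.048), np.float64(-0.7), np.float64(-0.3)), (np.float64(0.044), np.float64(-1.3), np.float64(-0.2)), (np.float64(0.04), np.float64(-0.3), np.float64(-0.8)), (np.float64(0.036), np.float64(-0.2), np.float64(-0.3)), (np.float64(0.032), np.float64(-0.4), np.float64(-0.3)), (np.float64(0.028), np.float64(-0.1), np.float64(-0.0)), (np.float64(0.024), np.float64(-0.9), np.float64(-0.2)), (np.float64(0.02), np.float64(-0.0), np.float64(0.2)), (np.float64(0.016), np.float64(-0.4), np.float64(-0.1)), (np.float64(0.012), np.float64(-0.6), np.float64(-0.3)), (np.float64(0.008), np.float64(0.1), np.float64(0.1)), (np.float64(0.004), np.float64(-0.5), np.float64(-1.0)), (np.float64(-0.0), np.float64(-0.3), np.float64(-0.5)), (np.float64(-0.004), np.float64(-0.2), np.float64(-0.6)), (np.float64(-0.008), np.float64(-0.1), np.float64(-1.0)), (np.float64(-0.012), np.float64(-0.5), np.float64(-0.7))] 37.05
5 -0.02 [-0.54  0.54  0.55  1.99 -0.42  0.63  0.04]
5 -0.05 [-0.58  0.5   0.56  2.06 -0.41  0.6   0.02]
5 -0.08 [-0.62  0.46  0.57  2.13 -0.4   0.57 -0.01]
10 -0.02 [-0.58  0.51  0.55  2.06 -0.43  0.51  0.03]
10 -0.05 [-0.62  0.47  0.57  2.13 -0.42  0.48  0.01]
10 -0.08 [-0.66  0.43  0.58  2.19 -0.4   0.45 -0.02]
15 -0.02 [-0.6   0.49  0.55  2.12 -0.43  0.38  0.02]
15 -0.05 [-0.65  0.45  0.57  2.19 -0.42  0.35 -0.  ]
15 -0.08 [-0.7   0.41  0.59  2.25 -0.4   0.32 -0.04]
20 -0.02 [-0.63  0.47  0.55  2.19 -0.44  0.24  0.02]
20 -0.05 [-0.68  0.43  0.57  2.25 -0.43  0.21 -0.01]
20 -0.08 [-0.75  0.4   0.6   2.31 -0.42  0.19 -0.05]
```

View pics/s2.png

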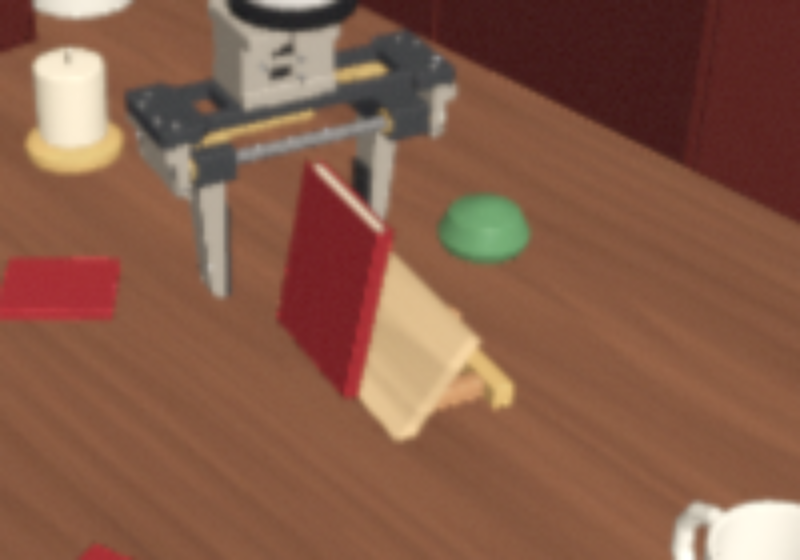

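The crop shows the book nearly upright at about (335,280), between the open fingers at (215,240) and (375,180). I'll close on it, lift slightly and tilt.

Run:
```python
from h import *
effector.grasp(8); env.pause(.2); s=env.sense(); print(s["gripper_width"],s["grasp_force"],s["wrist_force"],s["t"])
if s["gripper_width"]<.03:
    env.movel(W(-.012,.013,.086),grip_ori(0),rate=.06)
    env.movel(W(-.036,.013,.082),grip_ori(np.radians(18)),rate=.02)
s=env.sense();print(s["gripper_width"],s["wrist_force"],s["t"])
p,d=viewer.read_camera("side");cv2.imwrite("pics/s3.png",cv2.resize(p[150:290,250:450,::-1],None,fx=4,fy=4))
```

```text
0.011826315195127725 8.000299707055092 [ 1.2306198  -0.76043668  2.51128398] 38.4833
0.01211095395629142 [-9.99518288e-02  9.52900596e-04 -2.84067050e+00] 40.15
```

View pics/s3.png

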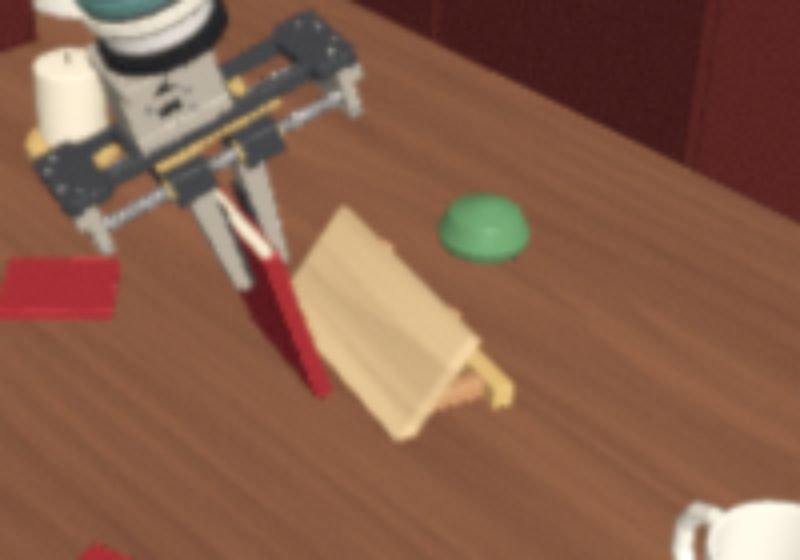

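The crop shows the book held past upright, lower edge at (320,393) just above the desk. I'll set it down, open so it leans on the front finger, then lower and withdraw.

```bash
cat > lower.py <<'E'
from h import *
r=np.radians
def tip(tx,tz,t): return W(tx+.046*np.cos(r(t)),.013,tz+.046*np.sin(r(t))),grip_ori(r(t))
path=[((-.090,.045,18),.05),((-.100,.024,16),.05),((-.125,.022,13),.15),((-.165,.022,8),.2)]
for a,_ in path: assert solver.inverse_kinematics(*tip(*a)) is not None,a
z=.082;b=env.sense()["wrist_force"]
while z>.070:
    z-=.001; env.movel(W(-.036,.013,z),grip_ori(r(18)),rate=.03)
    if (env.sense()["wrist_force"]-b)[2]>1.5: break
print("z",z,env.sense()["wrist_force"]-b)
effector.release(); env.pause(.2); print(env.sense()["wrist_force"]-b,env.sense()["t"])
def shot(n):
    p,d=viewer.read_camera("side");cv2.imwrite(f"pics/{n}.png",cv2.resize(p[150:290,250:450,::-1],None,fx=4,fy=4))
shot("s4")
E
python3 lower.py
```

```text
z 0.075 [-0.43143013 -0.8381806   2.32437043]
[-0.32230723 -1.27477841  0.6364691 ] 43.3833
```

View pics/s4.png

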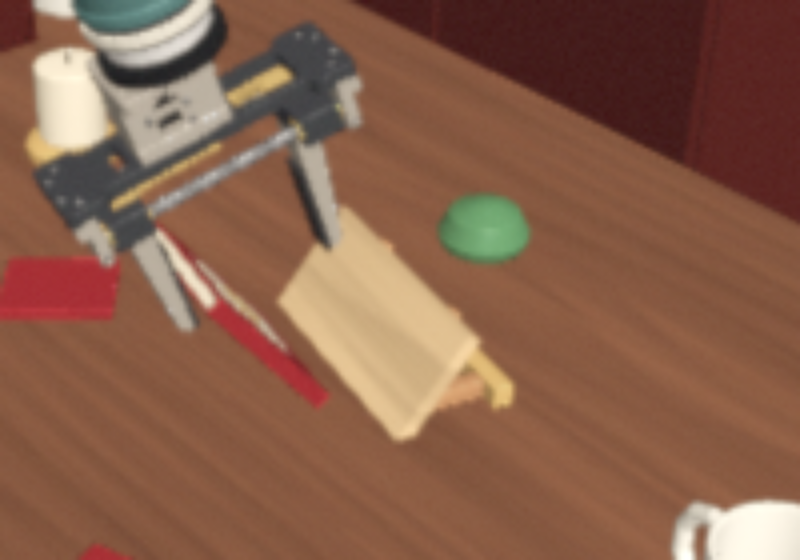

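The crop shows the book leaning on the front finger at about (200,300) as planned. I'll lower it and withdraw.

Run:
```python
src=open("lower.py").read().split("z=.082")[0]; exec(src)
for a,rate in path:
    env.movel(*tip(*a),rate=rate); s=env.sense(); print(a,s["wrist_force"].round(1),round(s["t"],2))
env.movel(W(-.12,.013,.2),grip_ori(0),rate=.2)
env.pause(.3)
for c in("top","side"):
    p,d=viewer.read_camera(c)
    P=cloud(c,d);hsv=cv2.cvtColor(p,cv2.COLOR_RGB2HSV)
    X=(P-O)@AX;Y=(P-O)@AY
    m=(X>-.22)&(X<.0)&(abs(Y)<.1)&(P[...,2]>.007)&(P[...,2]<.04)
    q=np.stack([X[m],Y[m]],1)*1000
    print(c,m.sum(),np.median(P[m][:,2]),np.percentile(P[m][:,2],[5,95]),cv2.minAreaRect(q.astype(np.float32)))
cv2.imwrite("pics/s5.png",cv2.resize(p[150:290,250:450,::-1],None,fx=4,fy=4)); print(env.sense()["t"])
```

```text
(-0.09, 0.045, 18) [-1.4  0.3  0.4] 43.96
(-0.1, 0.024, 16) [-1.6  0.7 -0.4] 44.6
(-0.125, 0.022, 13) [-0.2 -0.1 -0.1] 44.92
(-0.165, 0.022, 8) [-0.1  0.7 -0.1] 45.27
top 115 0.01157848902497105 [0.00803446 0.01580548] ((-104.77758026123047, -38.4200439453125), (87.5656967163086, 188.25640869140625), 79.22949981689453)
side 1164 0.012467888512297132 [0.00985476 0.01453062] ((-69.56109619140625, 13.876506805419922), (121.44429016113281, 105.66829681396484), 0.4843619167804718)
46.675
```

View pics/s5.png

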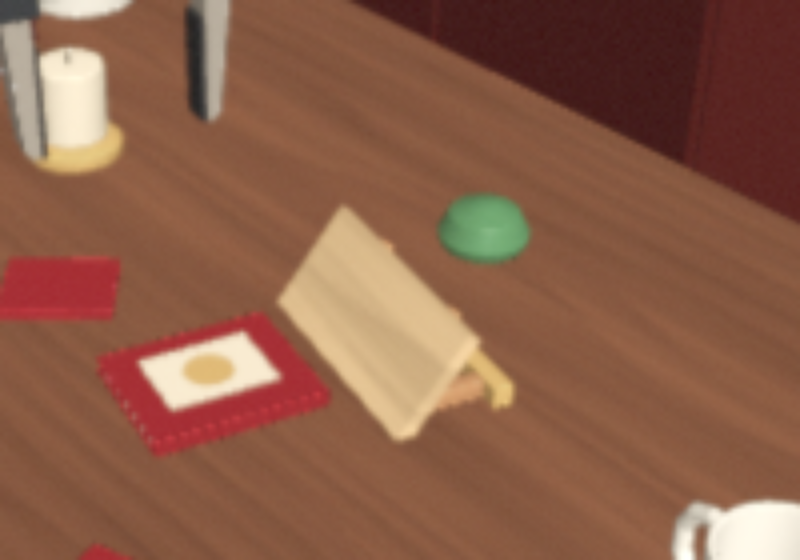

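The crop shows the book lying flat, cover up, with the brass disc at (208,370). It is square to the rest, with its centre about 70 mm in front of the foot. Handing in.

```bash
python3 -c "
from station import *
print(workorder.finish_job())"
```

```text
the job is handed in; nothing more can be done
None
```

The job is handed in at about 47 s: the middle-sized red book was pressed on the rest at about 15 N (wrist force), brought over on the gripper and lowered, and now lies front cover up, square to the rest, about 70 mm in front of its foot, though the hand-in gave no verdict.

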